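Swing the coffee dripper over the glass and open its drip stop

ROBOT

A 6-joint arm with a two-finger parallel gripper is mounted at the origin on the work surface; the furniture and walls round the work are solid. World frame = base frame: x ahead of the robot, y to its left, z up, the work surface at z = 0. Lengths are in m, angles in rad, forces in N, time in s.
With the tool pointing down it reaches from about 0.35 to 0.775 m from the base axis. Payload 5.5 kg.
Tool frame: the origin (TCP) lies at the very end of the fingers, on their centre line; the grasp point (between the pads) lies 19 mm behind it; z points along the fingers, y is the direction in which the jaws open and shut (so a half turn about z gives the same grasp; the last joint's range is limited). The gripper opens to 85 mm and grips with 20 to 120 N. Pads are 22 mm wide; open, the fingers measure 114 mm over their backs; the gripper's body (76 mm by 85 mm) begins 54 mm behind the grasp point. The pads swing forward as they close: fully open they stand 13 mm farther back than shut.
Start: joints at [1.157, 0.313, 0.046, 1.304, 0, 1.431], TCP at [0.156, 0.554, 0.193] pointing down, gripper open.
Joint ranges: [-2.76, 2.76], [-0.86, 1.69], [-1.03, 1.26], [-2.2, 2.34], [-1.47, 1.5], [-3.14, 3.14]. Speed limits (rad/s): [2.57, 2.57, 3.14, 3.14, 3.14, 3.14].

INTERFACE

Orientations are given as a unit quaternion [x, y, z, w].
In Python, from station import read_state, camera, calibration, sign_off gives the robot as it stands.
- The arm moves only by the tool drive_tool, never from a script. Its argument "commands" is a list of rows, each an object of numbers: "dx", "dy", "dz": the shift along the tool's x, y, z in units of 50 mm (1.0 is 50 mm); "twist": the turn about the tool's z in units of 5 degrees (1.0 is 5 degrees). A call has 1 to 20 rows; each row shifts and turns the pose as measured when the row begins, along the tool's axes as they then stand; what a row does not reach is not made up. A row lasts 1/8 s, in which the tool goes at most 62.5 mm and 10.7 degrees, less where a joint would pass 70% of its speed; a pose out of reach is approached as far as the arm can. A call is refused whole if a number of a shift passes 1 or a number of a turn 1, either way. A call with a gripper value outside its range is refused whole. "jaw" is the finger opening in mm, from 0 to 85.4, set as the call begins (left out, the last holds). The fingers move at their own pace and stop on an object; "squeeze" is the grip in N (left out, the last holds). Time passes only in rows, so rows that do not move let the fingers close. It gives the time, the measured TCP pose, the force and the opening at its end, in the units of the state.
- read_state(): the state, without advancing time (a new reading comes with each control period).
- camera(name): name is "scene" or "top" or "wrist"; returns (picture, depth): 480x640x3 uint8, red, green, blue; 480x640 float32, m along the optical axis (not along the pixel's ray), 0 where there is no reading.
- calibration(name): a dict with "K" (3x3 intrinsics, pixels), "dist" ([k1, k2, p1, p2, k3] as OpenCV has them; the pictures are not rectified), "extrinsics" (4x4, takes a point from camera to world coordinates). Camera axes: x right, y down, z forward; pixel columns grow to the right and rows downward; lengths in m; the calibration is good to about 2 mm. A picture is of the moment at which its call begins: read the wrist's pose just before it. calibration takes no time and is no camera call; for the wrist camera it gives the pose at the moment of the call.
- sign_off(): hands the job in, once; it reports no verdict.
The state is a dict: "clock": time; "joints": joint angles; "qvel": joint speeds; "tau": joint torques, N m; "tcp_pos": TCP position; "tcp_rot": TCP orientation; "wrist_force": force on the tool from outside, world axes, zero at the start; "ft_torque": the same for the moment, N m; "opening": finger opening in m.
Only numpy, scipy, OpenCV 4.12 (cv2) and the standard library are available. Lean on these libraries where they do the work, as an engineer would, in place of code of your own. Each camera call takes 0.05 s, during which the arm holds its last target. There are 200 camera calls.

TASK

Set up the pour-over stand for a glass of iced coffee: push its swing arm round by the blue pads until the white dripper's spout is over the middle of the clear glass (not the mug). Then push the red paddle of the drip-stop lever round, counter-clockwise seen from above, about a quarter turn until it is open, leaving the spout over the glass. Pinch and pick up nothing, and leave the glass, the mug and everything else on the counter where they stand.

Things in the scene. Friction and masses are not known exactly. Their poses are not given: they have to be found in the camera images.
- stand: Fixed pour-over stand: dark round foot (110 mm across, 20 mm high), slim steel post (16 mm across), up to the arm's dark hub (38 mm across, z 151 to 189 mm). Origin: on the counter, on the post axis, which is the vertical axis of the swing arm. Its x axis is the direction in which the arm points when joint swing_arm is 0 (away from the robot, roughly).
- swing_arm (a joint): Angle of the swing arm about the post, rad: 0 along the stand's x axis, growing counter-clockwise seen from above (to the robot's left); stops at -1.4 and 1.4. Stays where it is left; dry friction, 0.5 N m, so about 4 to 5 N at the push point. The arm is a level steel bar 168 mm above the counter with a white dripper cone (100 mm across at its rim, z 195 mm; 38 mm across at its foot, z 145 mm) whose axis is 200 mm from the post axis.
- push_point (a point): Middle of the bar's padded stretch, 115 mm from the post axis and 168 mm above the counter; x axis along the bar away from the post. Blue pads, 75 mm long and 24 mm high (z 156 to 180 mm), reach from 65 to 140 mm from the post axis. Bar and pads together are 18 mm thick; nothing stands above them. The dripper's rim begins 150 mm from the post axis.
- pad_left: Blue pad on the left side of the bar (seen from the post towards the dripper), 75x5x24 mm, origin at its centre. Push it to swing the arm clockwise.
- pad_right: The same on the right side of the bar. Push it to swing the arm counter-clockwise. Touching both pads at once with the fingers counts as pinching.
- spout (a point): Lower end of the dripper's spout, 22 mm across, on the dripper's axis, 120 mm above the counter.
- drip_lever (a joint): Angle of the drip-stop lever about the dripper's vertical axis, rad: 0 shut, 1.571 open against its stop, growing counter-clockwise seen from above. At 0 the lever points 45 degrees to the right of the direction from post to dripper (seen along that direction), at 1.571 45 degrees to the left of it. It starts at 0 to 0.15 and stays where it is left; light friction, about 0.4 N at the paddle. Pushing hard against its stop shifts the swing arm.
- paddle (a point): Centre of the lever's upright red paddle, 80 mm from the dripper's axis, 170 mm above the counter; x axis pointing away from the dripper's axis. The paddle is 22 mm wide (along x), 10 mm thick and 42 mm high (z 149 to 191 mm).
- paddle_front: Half of the red paddle on its leading face, as it opens; 22x5x42 mm, origin at its centre.
- paddle_back: Half of the red paddle on its trailing face: push this face to open. Touching both faces at once with the fingers counts as pinching.
- glass_mouth (a point): Centre of the mouth of the clear glass (81 mm across, 92 mm high, wall about 4 mm), 98 mm above the counter. The glass stands on one of two cork coasters (88 mm across, 6 mm thick) whose centres lie 200 mm from the post axis, one to the left and one to the right; which one varies.
- glass: The same clear glass; origin at the centre of its underside.
- mug: Two-coloured mug with a handle, 90x122x105 mm, on the other coaster, its rim 111 mm above the counter. Origin at the centre of its underside's outline, handle included.
- salt_shaker: Grey salt shaker, 44 mm across, 90 mm high, standing beneath the arm. Origin under its centre.
- vanilla_bottle: Small brown dropper bottle, 33 mm across, 102 mm high, between the coasters. Origin under its centre.
- spice_jar_a: Spice jar with green lid, 46 mm across, 106 mm high, on a bamboo tray at the left. Origin under its centre.
- spice_jar_b: Another such jar on the same tray. Origin under its centre.
- cookie_jar: Jar of sweets with a red lid, 81 mm across, 163 mm high, at the left. Origin under its centre.

How it is judged:
On the way, in this order (a step that is already met when the one before it is completed fails the run):
1. the spout is over the middle of the glass (within 18 mm) with the drip stop still shut (horizontal distance between spout and glass_mouth below 0.018 m and value of joint drip_lever below 0.5 rad), for 0.2 s.
2. the drip stop is open (past 1.2 rad) (value of joint drip_lever above 1.2 rad), for 0.2 s.
At the end, for the whole second after the job is handed in: The spout is within 18 mm (level distance) of the middle of the glass, the drip-stop lever is past 1.2 rad of its 1.57, the arm is at rest, and glass and mug stand upright within 12 mm of where they stood (horizontal distance between spout and glass_mouth below 0.018 m and value of joint drip_lever above 1.2 rad and distance of each of glass, mug from where it was at the start of the episode below 0.012 m and angle between glass's own z axis and vertical below 0.1 rad and velocity of joint swing_arm between -0.05 and 0.05 rad/s); the robot touches nothing.
It fails at once if the drip stop is opened (past 0.6 rad) while the spout is more than 30 mm from the middle of the glass (value of joint drip_lever above 0.6 rad and horizontal distance between spout and glass_mouth above 0.03 m).
It fails at once if the fingers pinch the arm: they press on both blue pads at once (contact force between the fingers and pad_left above 0.5 N and contact force between the fingers and pad_right above 0.5 N).
It fails at once if the fingers pinch the red paddle: they press on both faces at once (contact force between the fingers and paddle_front above 0.5 N and contact force between the fingers and paddle_back above 0.5 N).
It fails at once if the glass or the mug is shifted, lifted or knocked (more than 12 mm) (distance of any of glass, mug from where it was at the start of the episode above 0.012 m).
It fails at once if another thing on the counter is shifted, lifted or knocked (more than 15 mm) (distance of any of salt_shaker, vanilla_bottle, spice_jar_a, spice_jar_b, cookie_jar from where it was at the start of the episode above 0.015 m).
It also fails if it takes over 64 s, if anything falls off the work surface, if the arm or the gripper's body presses on something with over 40 N, if the wrist force passes 120 N, or if a joint passes its speed limit or range.

## Working session

There is one attempt and no reset: what is moved stays moved. The work goes in short steps, Python scripts to look and compute and a tool call to move; the robot and the scene stay as the last step left them, time stands still between calls to the robot, and variables do not carry over. Pictures are saved under pics/ and viewed, about 8 in all and at most 12, crops included, and the job is handed in when it is done.

Besides the shell and the picture viewer there is one more tool, called after "Emit:" by a JSON object that holds its "fn" and its "kwargs", one argument or row to a line. drive_tool: Moves the arm, as the interface text tells. Its arguments: {"type":"object","properties":{"commands":{"type":"array","items":{"type":"object","properties":{"dx":{"type":"number"},"dy":{"type":"number"},"dz":{"type":"number"},"twist":{"type":"number"}}}},"jaw":{"type":"number"},"squeeze":{"type":"number"}},"required":["commands"]}

```bash
mkdir -p pics; cat > h.py <<'E'
import numpy as np, cv2
from station import *
def snap(n,f):
    p,d=camera(n); c=calibration(n); cv2.imwrite('pics/'+f+'.png',p[:,:,::-1]); np.savez(f,p=p,d=d,K=c['K'],D=c['dist'],E=c['extrinsics']); return p,d
def load(f):
    z=np.load(f+'.npz'); return z
def cloud(z):
    v,u=np.mgrid[0:480,0:640]; pts=np.stack([u,v],-1).reshape(-1,1,2).astype(np.float64)
    n=cv2.undistortPoints(pts,z['K'],z['D']).reshape(480,640,2)
    P=np.dstack([n,np.ones((480,640))])*z['d'][...,None]
    return P@z['E'][:3,:3].T+z['E'][:3,3]
E
python3 - <<'E'
from h import *
s=read_state(); print(s['tcp_pos'],s['tcp_rot'],s['clock'])
snap('scene','s0');snap('top','t0')
for n in('scene','top'): print(np.round(calibration(n)['extrinsics'],3).tolist())
E
```

```text
[0.15521676 0.55303554 0.19167915] [ 1.36441456e-01  9.90647681e-01 -9.13556509e-04 -2.56919684e-04] 0.0
[[0.663, -0.343, 0.666, -0.296], [-0.749, -0.329, 0.576, -0.569], [0.021, -0.88, -0.475, 0.665], [0.0, 0.0, 0.0, 1.0]]
[[-0.239, -0.948, 0.208, 0.192], [-0.971, 0.232, -0.057, 0.151], [0.005, -0.216, -0.976, 1.434], [0.0, 0.0, 0.0, 1.0]]
```

View pics/t0.png

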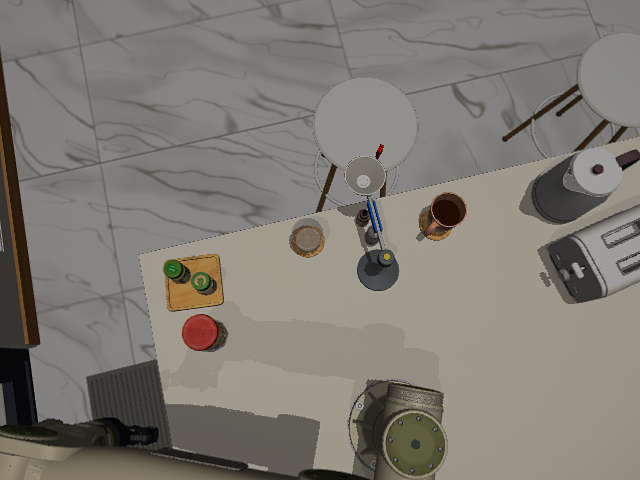

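View pics/s0.png

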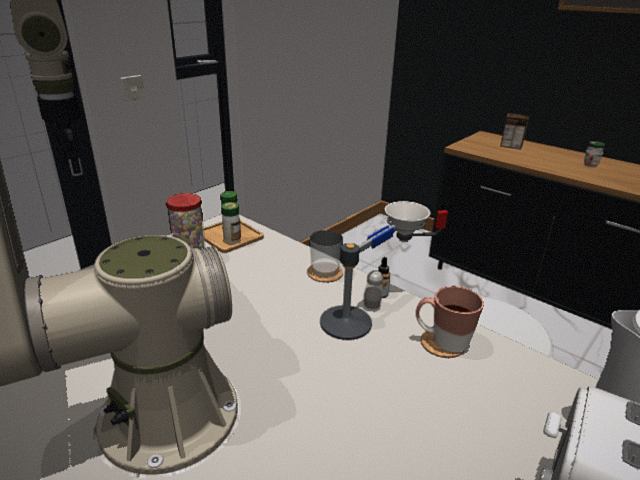

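The top view shows the hub near (387,257), dripper (365,176), paddle (380,149), glass at left (307,240) and mug at right (443,215). I'll enlarge it to read the positions.

```bash
python3 - <<'E'
import cv2
p=cv2.imread('pics/t0.png')[130:300,280:480]; cv2.imwrite('pics/t0c.png',cv2.resize(p,None,fx=4,fy=3.5*4/3.5,interpolation=cv2.INTER_CUBIC)[:600+80])
E
python3 - <<'E'
import cv2
p=cv2.imread('pics/t0.png')[140:290,280:480]; cv2.imwrite('pics/t0d.png',cv2.resize(p,None,fx=4,fy=4,interpolation=cv2.INTER_CUBIC))
E
```

```text
(no output)
```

View pics/t0d.png

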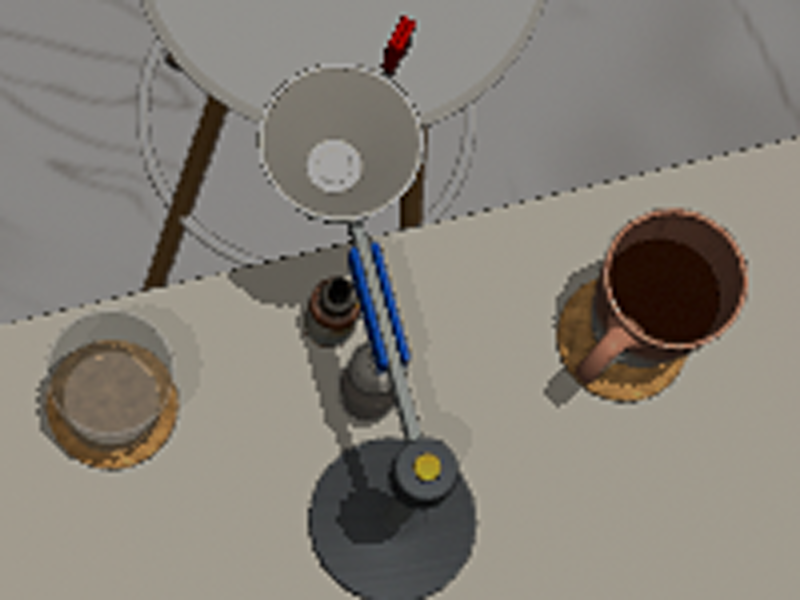

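```bash
cat >> h.py <<'E'
def ray(z,u,v,h):
    n=cv2.undistortPoints(np.array([[[u,v]]],float),z['K'],z['D'])[0,0]
    d=z['E'][:3,:3]@np.r_[n,1]; o=z['E'][:3,3]; return (o+d*(h-o[2])/d[2])[:2]
E
python3 - <<'E'
from h import *
z=load('t0')
q={'hub':(428,467,.19),'foot':(392,520,.02),'rim':(342,142,.195),'coaster':(112,405,.006),'mouth':(112,378,.098),'padd':(406,22,.191),'vanilla':(338,290,.102),'salt':(370,370,.09),'mugrim':(678,280,.111),'mcoast':(622,338,.006),'spoutfoot':(334,165,.15)}
r={k:ray(z,280+x/4,140+y/4,h) for k,(x,y,h) in q.items()}
for k in r: print(k,r[k].round(4), 'rel hub',np.linalg.norm(r[k]-r['hub']).round(4), np.degrees(np.arctan2(*(r[k]-r['hub'])[::-1])).round(1))
P=cloud(z)
g=(P[...,2]>.0)&(P[...,2]<.14)
# glass region depth
m=np.zeros((480,640),bool);m[215:262,288:326]=1
Q=P[m]; print('glass region z hist',np.histogram(Q[:,2],np.arange(-.01,.12,.01))[0])
t=Q[(Q[:,2]>.085)&(Q[:,2]<.11)]; 
if len(t): print(len(t),t.min(0),t.max(0))
t=Q[(Q[:,2]>.003)&(Q[:,2]<.012)];print(t.min(0),t.max(0))
E
```

```text
hub [ 0.3854 -0.0654] rel hub 0.0 0.0
foot [ 0.3836 -0.063 ] rel hub 0.0029 126.3
rim [ 0.5848 -0.0669] rel hub 0.1995 -0.4
coaster [0.504  0.0947] rel hub 0.1992 53.5
mouth [0.5005 0.0943] rel hub 0.1969 54.2
padd [ 0.6501 -0.1242] rel hub 0.2712 -12.5
vanilla [ 0.5209 -0.0559] rel hub 0.1359 4.0
salt [ 0.4691 -0.0639] rel hub 0.0837 1.0
mugrim [ 0.4748 -0.2613] rel hub 0.2153 -65.5
mcoast [ 0.4676 -0.2462] rel hub 0.1986 -65.5
spoutfoot [ 0.586  -0.0663] rel hub 0.2006 -0.3
glass region z hist [332 495 298 158  58  58  50  63  56  61  98  16]
142 [0.46582157 0.05563754 0.08586548] [0.54702466 0.13492308 0.10290919]
[0.44687976 0.03790654 0.00305505] [0.57650168 0.14937417 0.01166167]
```

Post at about (0.385,-0.065), arm at about 0°, glass at about (0.505,0.095), which is at 53° (left). I have to push the right pad counter-clockwise. First raise, with the jaw shut, and cross to the right of the bar.

Emit:
{"fn": "drive_tool", "kwargs": {
  "commands": [
    {"dz": -1},
    {"dz": -1},
    {"dx": -0.93,"dy": -0.27},
    {"dx": -0.93,"dy": -0.27},
    {"dx": -0.93,"dy": -0.27},
    {"dx": -0.93,"dy": -0.27},
    {"dx": -0.93,"dy": -0.27},
    {"dx": -0.93,"dy": -0.27},
    {"dx": -0.41,"dy": -0.87},
    {"dx": -0.41,"dy": -0.87},
    {"dx": -0.41,"dy": -0.87},
    {"dx": -0.41,"dy": -0.87},
    {"dx": -0.41,"dy": -0.87},
    {"dx": -0.41,"dy": -0.87},
    {"dx": -0.41,"dy": -0.87},
    {"dx": -0.41,"dy": -0.87},
    {"dx": -0.41,"dy": -0.87},
    {"dx": -0.41,"dy": -0.87},
    {"dx": -0.41,"dy": -0.87},
    {}
  ],
  "jaw": 0
}}

```text
invalid input at $.commands[0]: expected keys dx, dy, dz, twist
```

Emit:
{"fn": "drive_tool", "kwargs": {
  "commands": [
    {"dx": 0,"dy": 0,"dz": -1,"twist": 0},
    {"dx": 0,"dy": 0,"dz": -1,"twist": 0},
    {"dx": -0.93,"dy": -0.27,"dz": 0,"twist": 0},
    {"dx": -0.93,"dy": -0.27,"dz": 0,"twist": 0},
    {"dx": -0.93,"dy": -0.27,"dz": 0,"twist": 0},
    {"dx": -0.93,"dy": -0.27,"dz": 0,"twist": 0},
    {"dx": -0.93,"dy": -0.27,"dz": 0,"twist": 0},
    {"dx": -0.93,"dy": -0.27,"dz": 0,"twist": 0},
    {"dx": -0.41,"dy": -0.87,"dz": 0,"twist": 0},
    {"dx": -0.41,"dy": -0.87,"dz": 0,"twist": 0},
    {"dx": -0.41,"dy": -0.87,"dz": 0,"twist": 0},
    {"dx": -0.41,"dy": -0.87,"dz": 0,"twist": 0},
    {"dx": -0.41,"dy": -0.87,"dz": 0,"twist": 0},
    {"dx": -0.41,"dy": -0.87,"dz": 0,"twist": 0},
    {"dx": -0.41,"dy": -0.87,"dz": 0,"twist": 0},
    {"dx": -0.41,"dy": -0.87,"dz": 0,"twist": 0},
    {"dx": -0.41,"dy": -0.87,"dz": 0,"twist": 0},
    {"dx": -0.41,"dy": -0.87,"dz": 0,"twist": 0},
    {"dx": -0.41,"dy": -0.87,"dz": 0,"twist": 0},
    {"dx": 0,"dy": 0,"dz": 0,"twist": 0}
  ],
  "jaw": 0
}}

```text
clock: 2.6
tcp_pos: [0.4988, -0.1443, 0.2878]
tcp_rot: [0.135, 0.991, -0.006, -0.006]
wrist_force: [0.8, 0.0, 0.3]
opening: 0.0001
```

Emit:
{"fn": "drive_tool", "kwargs": {
  "commands": [
    {"dx": 0,"dy": 0,"dz": 0.9,"twist": 0},
    {"dx": 0,"dy": 0,"dz": 0.9,"twist": 0},
    {"dx": 0,"dy": 0,"dz": 0.7,"twist": 0},
    {"dx": 0,"dy": 0,"dz": 0,"twist": 0},
    {"dx": 0.1,"dy": 0.3,"dz": 0,"twist": 0},
    {"dx": 0.1,"dy": 0.3,"dz": 0,"twist": 0},
    {"dx": 0,"dy": 0,"dz": 0,"twist": 0}
  ]
}}

```text
clock: 3.48
tcp_pos: [0.4962, -0.1081, 0.1634]
tcp_rot: [0.134, 0.991, -0.005, -0.004]
wrist_force: [0.4, 0.2, 0.4]
opening: -0.0001
```

```bash
python3 - <<'E'
from h import *
snap('top','t1')
p=cv2.imread('pics/t1.png')[140:290,280:480]; cv2.imwrite('pics/t1d.png',cv2.resize(p,None,fx=4,fy=4,interpolation=cv2.INTER_CUBIC))
E
```

```text
(no output)
```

View pics/t1d.png

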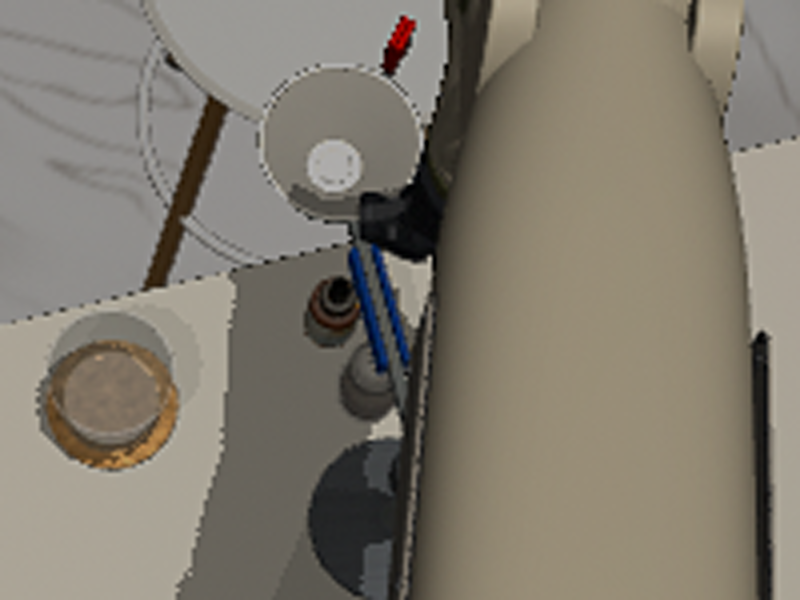

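Emit:
{"fn": "drive_tool", "kwargs": {
  "commands": [
    {"dx": -0.01,"dy": 0.28,"dz": 0.1,"twist": 0},
    {"dx": 0.02,"dy": 0.28,"dz": 0,"twist": 0},
    {"dx": 0.06,"dy": 0.27,"dz": 0,"twist": 0},
    {"dx": 0.09,"dy": 0.26,"dz": 0,"twist": 0},
    {"dx": 0.12,"dy": 0.25,"dz": 0,"twist": 0},
    {"dx": 0.15,"dy": 0.23,"dz": 0,"twist": 0},
    {"dx": 0.18,"dy": 0.21,"dz": 0,"twist": 0},
    {"dx": 0,"dy": 0,"dz": 0,"twist": 0}
  ]
}}

```text
clock: 4.53
tcp_pos: [0.4903, -0.0079, 0.1578]
tcp_rot: [0.134, 0.991, -0.006, -0.004]
wrist_force: [0.2, 0.0, 0.5]
opening: 0.0001
```

```bash
cat > a.py <<'E'
from h import *
import sys
f=sys.argv[1]; snap('top',f); z=load(f); P=cloud(z); p=z['p'].astype(int)
b=(p[...,2]>p[...,0]+50)&(p[...,2]>p[...,1]+30)&(abs(P[...,2]-.175)<.03)
r=(p[...,0]>p[...,1]+70)&(p[...,0]>p[...,2]+70)&(abs(P[...,2]-.18)<.03)&(P[...,0]>.42)&(P[...,1]<.22)
h=np.array([.385,-.0645])
B=P[b][:,:2]; c=B.mean(0); 
print('pads',len(B),c, np.degrees(np.arctan2(*(c-h)[::-1])),'paddle',r.sum(),P[r].mean(0))
q=cv2.imread('pics/%s.png'%f)[140:290,260:460]; cv2.imwrite('pics/%sd.png'%f,cv2.resize(q,None,fx=4,fy=4,interpolation=cv2.INTER_CUBIC))
s=read_state();print(s['tcp_pos'],s['clock'])
E
python3 a.py t2
```

```text
pads 0 [nan nan] nan paddle 0 [nan nan nan]
[ 0.49068036 -0.00836772  0.15779718] 4.575a.py:7: RuntimeWarning: Mean of empty slice.
  B=P[b][:,:2]; c=B.mean(0);
  ret = um.true_divide(
a.py:8: RuntimeWarning: Mean of empty slice.
  print('pads',len(B),c, np.degrees(np.arctan2(*(c-h)[::-1])),'paddle',r.sum(),P[r].mean(0))
```

View pics/t2d.png

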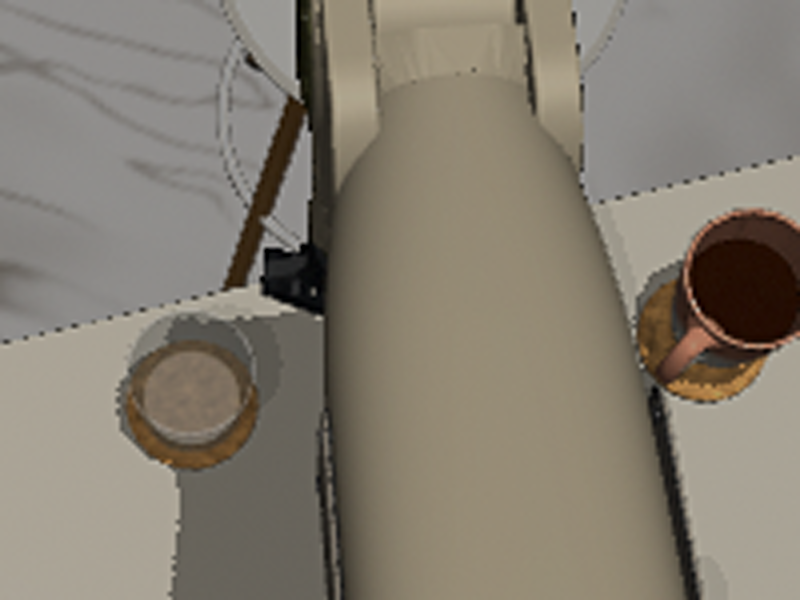

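The arm hides the stand from the top camera, so I'll use the scene camera.

```bash
sed -i "s/snap('top',f)/snap(sys.argv[2],f)/; s/^q=.*/cv2.imwrite('pics\/%sd.png'%f,cv2.resize(cv2.imread('pics\/%s.png'%f)[180:330,250:450],None,fx=4,fy=4,interpolation=cv2.INTER_CUBIC))/" a.py
python3 a.py s2 scene
```

```text
pads 240 [ 0.48740271 -0.07021058] -3.1918428771118985 paddle 95 [ 0.6444583  -0.12290859  0.17657049]
[ 0.49098816 -0.00879699  0.15781303] 4.625
```

View pics/s2d.png

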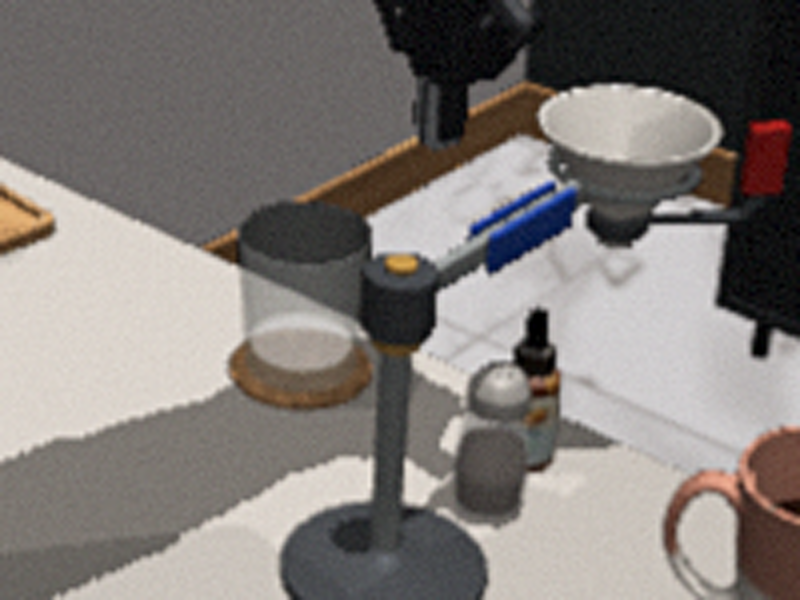

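The fingers crossed above the bar without moving it, so reported and actual tip height disagree, or the bar's height does. I'll compare them.

```bash
python3 - <<'E'
from h import *
z=load('s2'); P=cloud(z); E=np.linalg.inv(z['E'])
for q in [(.491,-.0085,.158),(.491,-.0085,.20),(.385,-.0645,.189),(.505,.095,.098)]:
    print(q,cv2.projectPoints(np.array([q]),cv2.Rodrigues(E[:3,:3])[0],E[:3,3],z['K'],z['D'])[0].ravel().round(1))
for x,y in [(455,130),(430,130),(455,100),(430,110),(400,264),(530,230),(630,95)]:
    print((x,y),P[180+y//4,250+x//4].round(4))
s=read_state();print(s['tcp_pos'],s['joints'],s['wrist_force'])
E
```

```text
(0.491, -0.0085, 0.158) [358.1 231.9]
(0.491, -0.0085, 0.2) [359.3 214.4]
(0.385, -0.0645, 0.189) [348.9 245.7]
(0.505, 0.095, 0.098) [325.2 238.1]
(455, 130) [ 0.4894 -0.0186  0.2097]
(430, 130) [ 0.4793 -0.0104  0.2104]
(455, 100) [ 0.4892 -0.0174  0.2255]
(430, 110) [ 0.4814 -0.0081  0.2205]
(400, 264) [ 0.3836 -0.0682  0.1903]
(530, 230) [ 0.4879 -0.072   0.1705]
(630, 95) [ 0.6264 -0.0419  0.1927]
[ 0.49098816 -0.00879699  0.15781303] [-0.17328498  0.17224447 -0.22422512  1.18042327 -0.01183129  0.09566508] [-0.21898686  0.30923428 -0.36445598]
```

```bash
python3 - <<'E'
from h import *
z=load('s2'); P=cloud(z)
m=(np.hypot(P[...,0]-.491,P[...,1]+.0088)<.075)&(P[...,2]>.187)&(P[...,2]<.36)
Q=P[m]
for a in np.arange(.187,.36,.01):
    q=Q[(Q[:,2]>=a)&(Q[:,2]<a+.01)]
    if len(q): print(a.round(3),len(q),q[:,:2].min(0).round(3),q[:,:2].max(0).round(3))
cv2.imwrite('pics/s2e.png',cv2.resize(cv2.imread('pics/s2.png')[90:260,260:460],None,fx=3.5,fy=3.5,interpolation=cv2.INTER_CUBIC))
E
```

```text
0.187 33 [ 0.537 -0.064] [ 0.564 -0.022]
0.197 34 [ 0.478 -0.021] [0.497 0.   ]
0.207 51 [ 0.477 -0.021] [0.494 0.008]
0.217 64 [ 0.479 -0.023] [0.497 0.008]
0.227 51 [ 0.477 -0.023] [0.494 0.005]
0.237 68 [ 0.471 -0.04 ] [0.502 0.026]
0.247 129 [ 0.469 -0.048] [0.504 0.034]
0.257 141 [ 0.468 -0.053] [0.5   0.043]
0.267 166 [ 0.465 -0.063] [0.507 0.048]
0.277 200 [ 0.464 -0.07 ] [0.503 0.054]
0.287 205 [ 0.463 -0.068] [0.502 0.053]
0.297 184 [ 0.468 -0.053] [0.493 0.033]
0.307 126 [ 0.471 -0.048] [0.493 0.034]
0.317 74 [ 0.456 -0.045] [0.491 0.005]
0.327 174 [ 0.453 -0.044] [0.507 0.017]
0.337 182 [ 0.452 -0.045] [0.513 0.017]
0.347 189 [ 0.453 -0.044] [0.509 0.02 ]
0.357 61 [ 0.454 -0.044] [0.508 0.021]
```

View pics/s2e.png

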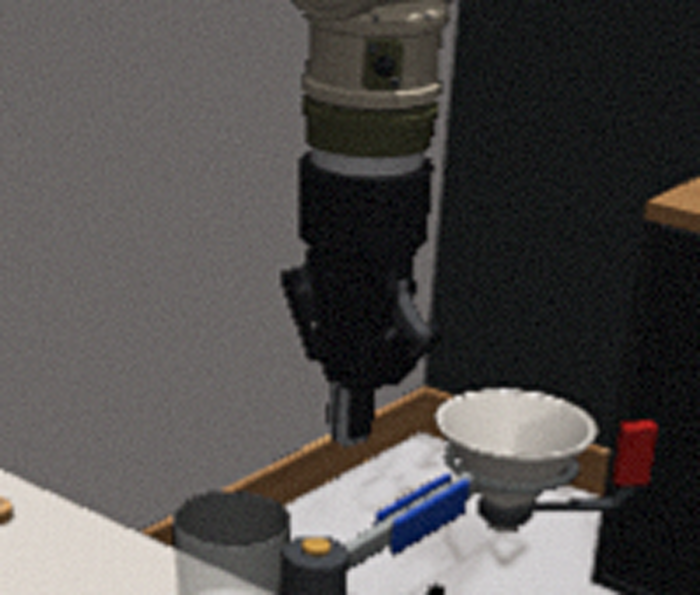

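The picture shows shut fingertips (full image about (360,216)) roughly 38 mm above the reported TCP height, at z≈0.196 against a reported 0.158. The knuckles start about 40 mm above the tips. I trust the picture, so I'll go back over the bar and come down with reported z ≈ 0.125.

Emit:
{"fn": "drive_tool", "kwargs": {
  "commands": [
    {"dx": 0,"dy": 0,"dz": -0.6,"twist": 0},
    {"dx": -0.14,"dy": -0.51,"dz": 0,"twist": 0},
    {"dx": -0.14,"dy": -0.51,"dz": 0,"twist": 0},
    {"dx": -0.14,"dy": -0.51,"dz": 0,"twist": 0},
    {"dx": -0.14,"dy": -0.51,"dz": 0,"twist": 0},
    {"dx": 0,"dy": 0,"dz": 0,"twist": 0},
    {"dx": 0,"dy": 0,"dz": 0.6,"twist": 0},
    {"dx": 0,"dy": 0,"dz": 0.5,"twist": 0},
    {"dx": 0,"dy": 0,"dz": 0,"twist": 0}
  ]
}}

```text
clock: 5.75
tcp_pos: [0.4925, -0.1213, 0.1346]
tcp_rot: [0.137, 0.991, -0.006, -0.001]
wrist_force: [-0.3, 0.0, -0.9]
opening: -0.0
```

```bash
python3 a.py s3 scene; python3 - <<'E'
from h import *
z=load('s3'); P=cloud(z);s=read_state()['tcp_pos']
Q=P[(np.hypot(P[...,0]-s[0],P[...,1]-s[1])<.035)]
Q=Q[Q[:,2]>.13]
for a in np.arange(.13,.23,.005):
    q=Q[(Q[:,2]>=a)&(Q[:,2]<a+.005)]
    if len(q): print(a.round(3),len(q),q[:,:2].min(0).round(3),q[:,:2].max(0).round(3))
E
```

```text
pads 177 [ 0.48651505 -0.07057991] -3.4274464141281658 paddle 65 [ 0.64497458 -0.12281752  0.17997949]
[ 0.49329666 -0.1215833   0.13573208] 5.8
0.17 2 [ 0.488 -0.126] [ 0.497 -0.125]
0.175 15 [ 0.481 -0.128] [ 0.498 -0.112]
0.18 24 [ 0.481 -0.134] [ 0.495 -0.105]
0.185 33 [ 0.48  -0.136] [ 0.495 -0.105]
0.19 34 [ 0.479 -0.136] [ 0.495 -0.107]
0.195 33 [ 0.478 -0.134] [ 0.495 -0.107]
0.2 31 [ 0.48  -0.135] [ 0.495 -0.106]
0.205 32 [ 0.479 -0.135] [ 0.496 -0.105]
0.21 26 [ 0.48  -0.133] [ 0.491 -0.106]
0.215 25 [ 0.477 -0.133] [ 0.493 -0.096]
0.22 62 [ 0.472 -0.153] [ 0.505 -0.087]
0.225 77 [ 0.472 -0.156] [ 0.502 -0.087]
```

View pics/s3d.png

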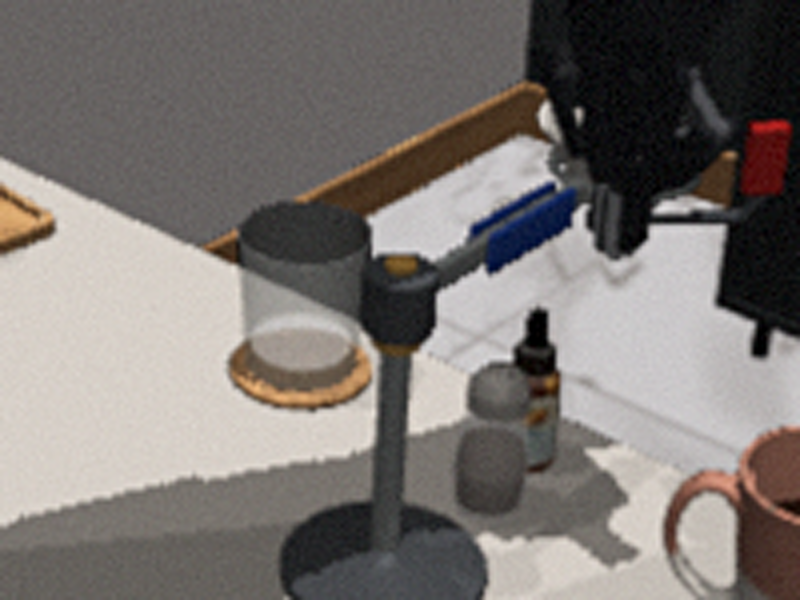

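Emit:
{"fn": "drive_tool", "kwargs": {
  "commands": [
    {"dx": 0.1,"dy": 0,"dz": 0.32,"twist": 0},
    {"dx": -0.04,"dy": 0.27,"dz": 0,"twist": 0},
    {"dx": -0.01,"dy": 0.28,"dz": 0,"twist": 0},
    {"dx": 0.02,"dy": 0.28,"dz": 0,"twist": 0},
    {"dx": 0.06,"dy": 0.27,"dz": 0,"twist": 0},
    {"dx": 0.09,"dy": 0.26,"dz": 0,"twist": 0},
    {"dx": 0.12,"dy": 0.25,"dz": 0,"twist": 0},
    {"dx": 0.15,"dy": 0.23,"dz": 0,"twist": 0},
    {"dx": 0.18,"dy": 0.21,"dz": 0,"twist": 0},
    {"dx": 0,"dy": 0,"dz": 0,"twist": 0}
  ]
}}

```text
clock: 7.05
tcp_pos: [0.4916, -0.0161, 0.1254]
tcp_rot: [0.137, 0.99, -0.02, 0.002]
wrist_force: [0.3, 0.2, 0.3]
opening: 0.0002
```

```bash
python3 a.py s4 scene
```

```text
pads 71 [ 0.45576119 -0.0111795 ] 36.999026393585154 paddle 0 [nan nan nan]
[ 0.49208806 -0.01634711  0.12552702] 7.1a.py:8: RuntimeWarning: Mean of empty slice.
  print('pads',len(B),c, np.degrees(np.arctan2(*(c-h)[::-1])),'paddle',r.sum(),P[r].mean(0))
  ret = um.true_divide(
```

View pics/s4d.png

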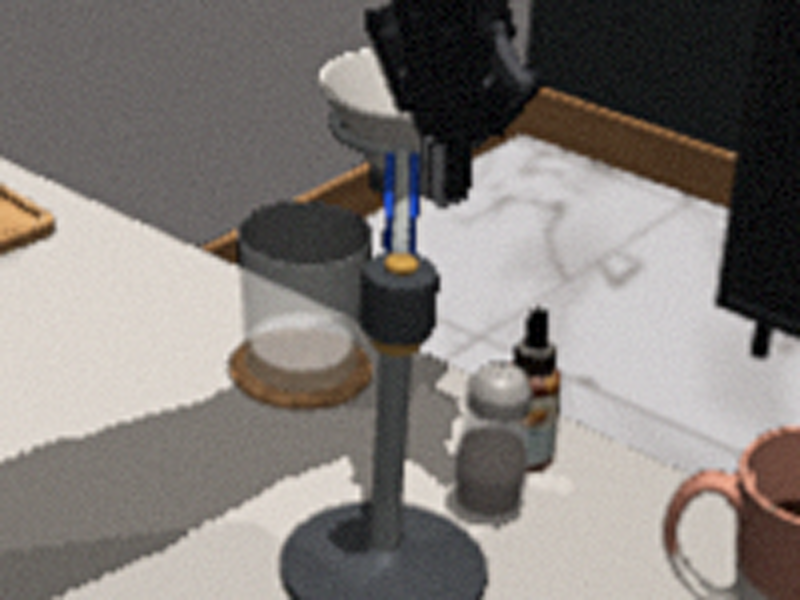

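Emit:
{"fn": "drive_tool", "kwargs": {
  "commands": [
    {"dx": 0.16,"dy": 0.12,"dz": 0,"twist": 0},
    {"dx": 0.16,"dy": 0.11,"dz": 0,"twist": 0},
    {"dx": 0.16,"dy": 0.1,"dz": 0,"twist": 0},
    {"dx": 0,"dy": 0,"dz": 0,"twist": 0}
  ]
}}

```text
clock: 7.6
tcp_pos: [0.4777, 0.0033, 0.1263]
tcp_rot: [0.138, 0.99, -0.024, 0.007]
wrist_force: [0.2, 0.7, 1.0]
opening: 0.0001
```

```bash
cat > c.py <<'E'
from h import *
import sys
from scipy.optimize import least_squares
f=sys.argv[1]; snap('scene',f); z=load(f);P=cloud(z);p=z['p'].astype(int)
b=(p[...,2]>p[...,0]+50)&(p[...,2]>p[...,1]+30)&(abs(P[...,2]-.175)<.03)
print('pads',b.sum(),P[b].mean(0))
h=np.array([.385,-.0645])
w=(p.min(-1)>105)&(np.ptp(p,axis=-1)<45)&(P[...,2]>.15)&(P[...,2]<.2)&(P[...,0]>.4)&(P[...,0]<.65)&(np.hypot(*(P[...,:2]-h).transpose(2,0,1))>.13)
Q=P[w]; print('white',len(Q),Q.min(0),Q.max(0))
# cone: radius at z: 19mm at .145 -> 50 at .195
def r(t): c=h+.2*np.array([np.cos(t[0]),np.sin(t[0])]); return np.hypot(*(Q[:,:2]-c).T)-(.019+(Q[:,2]-.145)*.62)
s=least_squares(r,[.8],loss='soft_l1',f_scale=.003); a=s.x[0]; print('cone angle deg',np.degrees(a),'spout',h+.2*np.array([np.cos(a),np.sin(a)]),'med|res|',np.median(abs(r(s.x))))
st=read_state();print(st['tcp_pos'],st['clock'])
E
python3 c.py s5
```

```text
pads 93 [0.44484533 0.005585   0.177913  ]
white 424 [ 0.43951068 -0.53897629  0.15098052] [0.55153917 0.13559924 0.19986797]
cone angle deg 47.03250443420102 spout [0.52131667 0.0818481 ] med|res| 0.0025937039559645776
[0.47798015 0.00317466 0.12634012] 7.65
```

Emit:
{"fn": "drive_tool", "kwargs": {
  "commands": [
    {"dx": 0.09,"dy": 0.06,"dz": 0,"twist": 0},
    {"dx": 0.09,"dy": 0.06,"dz": 0,"twist": 0},
    {"dx": 0,"dy": 0,"dz": 0,"twist": 0}
  ]
}}

```text
clock: 8.02
tcp_pos: [0.4728, 0.0094, 0.1266]
tcp_rot: [0.139, 0.99, -0.026, 0.009]
wrist_force: [-0.5, -0.5, -0.1]
opening: -0.0002
```

```bash
python3 c.py s6
```

```text
pads 101 [0.44049274 0.00952414 0.17788746]
white 461 [ 0.43910247 -0.53892261  0.15238774] [0.54480461 0.14487818 0.19978735]
cone angle deg 50.79409677810822 spout [0.51142183 0.09047587] med|res| 0.002556547022374414
[0.47273386 0.00950085 0.12657309] 8.075
```

Emit:
{"fn": "drive_tool", "kwargs": {
  "commands": [
    {"dx": -0.56,"dy": -0.22,"dz": 0,"twist": 0},
    {"dx": 0,"dy": 0,"dz": -0.9,"twist": 0},
    {"dx": 0,"dy": 0,"dz": -0.9,"twist": 0},
    {"dx": -0.55,"dy": -0.75,"dz": 0,"twist": 0},
    {"dx": -0.55,"dy": -0.75,"dz": 0,"twist": 0},
    {"dx": -0.55,"dy": -0.75,"dz": 0,"twist": 0},
    {"dx": 0,"dy": 0,"dz": 0,"twist": 0}
  ]
}}

```text
clock: 8.95
tcp_pos: [0.546, -0.1348, 0.2269]
tcp_rot: [0.137, 0.99, -0.022, 0.007]
wrist_force: [0.2, -0.9, -0.9]
opening: 0.0001
```

```bash
python3 - <<'E'
from h import *
snap('top','t7');q=cv2.imread('pics/t7.png')[140:290,260:460]; cv2.imwrite('pics/t7d.png',cv2.resize(q,None,fx=4,fy=4,interpolation=cv2.INTER_CUBIC))
print(read_state()['tcp_pos'])
E
```

```text
[ 0.54528229 -0.13331779  0.22691477]
```

View pics/t7d.png

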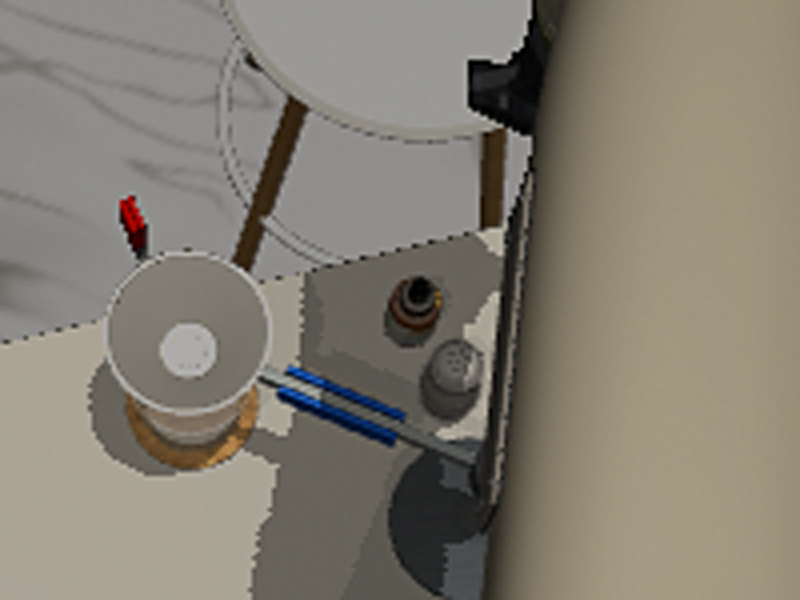

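Dripper rim centre is at (188,332) in the crop, paddle top at (128,203), and the dripper sits over the glass.

```bash
python3 - <<'E'
from h import *
z=load('t7')
R=lambda x,y,h:ray(z,260+x/4,140+y/4,h)
rim=R(188,332,.195);ft=R(188,350,.147);pd=R(128,203,.191);pd2=R(136,229,.17)
g=[.505,.095]
print(rim,ft,'err',rim-g,ft-g,pd,pd2,[(np.hypot(*(q-rim)),np.degrees(np.arctan2(*(q-rim)[::-1]))) for q in(pd,pd2)])
h=np.array([.385,-.0645]);print([np.degrees(np.arctan2(*(q-h)[::-1])) for q in (rim,ft)])
E
```

```text
[0.50522989 0.0942132 ] [0.50654548 0.09462953] err [ 0.00022989 -0.0007868 ] [ 0.00154548 -0.00037047] [0.59061695 0.10993171] [0.58046003 0.10831665] [(np.float64(0.08682178046238628), np.float64(10.430544761068594)), (np.float64(0.07654071388693329), np.float64(10.618038412020852))]
[np.float64(52.85500530373061), np.float64(52.62687492342098)]
```

Spout is within about 2 mm of the glass centre, and the lever points at 10.5° (still shut). Next I'll bring the finger behind the paddle's trailing face.

Emit:
{"fn": "drive_tool", "kwargs": {
  "commands": [
    {"dx": 0.1,"dy": 0.9,"dz": 0,"twist": 0},
    {"dx": 0.1,"dy": 0.9,"dz": 0,"twist": 0},
    {"dx": 0.1,"dy": 0.9,"dz": 0,"twist": 0},
    {"dx": 0.1,"dy": 0.9,"dz": 0,"twist": 0},
    {"dx": 0,"dy": 0,"dz": 0,"twist": 0},
    {"dx": 0,"dy": 0,"dz": 0,"twist": 0}
  ]
}}

```text
clock: 9.75
tcp_pos: [0.5704, 0.0571, 0.2183]
tcp_rot: [0.134, 0.991, -0.019, 0.004]
wrist_force: [0.1, -0.5, 0.3]
opening: 0.0
```

Emit:
{"fn": "drive_tool", "kwargs": {
  "commands": [
    {"dx": -0.19,"dy": 0.03,"dz": 0,"twist": 0},
    {"dx": 0,"dy": 0,"dz": 0.9,"twist": 0},
    {"dx": 0,"dy": 0,"dz": 0.8,"twist": 0},
    {"dx": 0,"dy": 0,"dz": 0,"twist": 0}
  ]
}}

```text
clock: 10.25
tcp_pos: [0.5827, 0.0488, 0.1332]
tcp_rot: [0.137, 0.99, -0.019, 0.006]
wrist_force: [1.0, -0.1, 0.4]
opening: 0.0
```

```bash
python3 c.py s8; python3 - <<'E'
import cv2
cv2.imwrite('pics/s8d.png',cv2.resize(cv2.imread('pics/s8.png')[150:300,270:470],None,fx=4,fy=4,interpolation=cv2.INTER_CUBIC))
E
```

```text
pads 104 [0.44248165 0.01222837 0.17858712]
white 639 [ 0.43859698 -0.53897956  0.15318948] [0.55768552 0.14412252 0.19998813]
cone angle deg 53.056486797831575 spout [0.50520547 0.09534569] med|res| 0.003287625119295791
[0.58411138 0.04880382 0.13530233] 10.3
```

View pics/s8d.png

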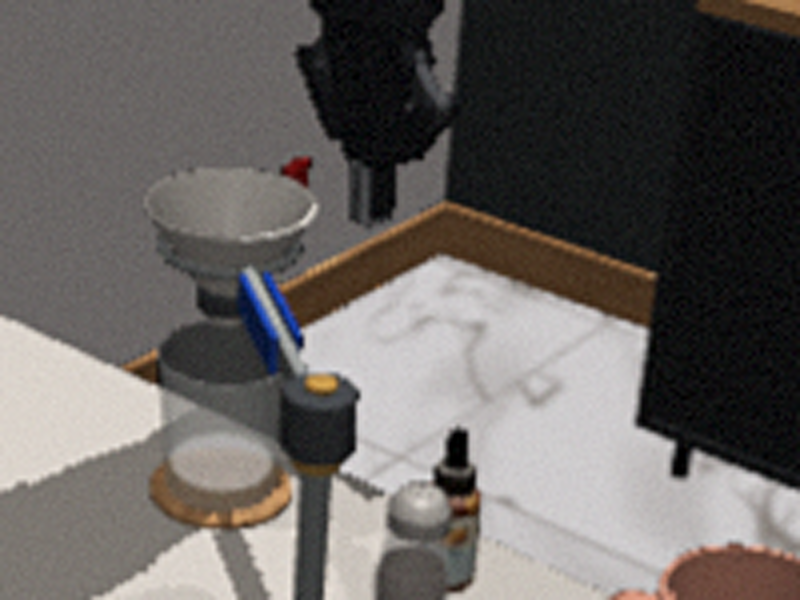

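Emit:
{"fn": "drive_tool", "kwargs": {
  "commands": [
    {"dx": 0.03,"dy": 0.29,"dz": 0.1,"twist": 0},
    {"dx": 0.08,"dy": 0.3,"dz": 0,"twist": 0},
    {"dx": 0.05,"dy": 0.28,"dz": 0,"twist": 0},
    {"dx": 0.1,"dy": 0.27,"dz": 0,"twist": 0},
    {"dx": 0.15,"dy": 0.25,"dz": 0,"twist": 0},
    {"dx": 0.19,"dy": 0.22,"dz": 0,"twist": 0},
    {"dx": 0.22,"dy": 0.18,"dz": 0,"twist": 0},
    {"dx": 0,"dy": 0,"dz": 0,"twist": 0}
  ]
}}

```text
clock: 11.3
tcp_pos: [0.5712, 0.1535, 0.1314]
tcp_rot: [0.136, 0.99, -0.018, 0.012]
wrist_force: [-0.3, -0.4, -0.5]
opening: 0.0002
```

```bash
cat >> c.py <<'E'
C=h+.2*np.array([np.cos(a),np.sin(a)]); rr=(p[...,0]>p[...,1]+60)&(p[...,0]>p[...,2]+60)&(abs(P[...,2]-.175)<.03)&(np.hypot(P[...,0]-C[0],P[...,1]-C[1])<.11)
if rr.any():
    m=P[rr].mean(0); print('paddle',rr.sum(),m,'ang',np.degrees(np.arctan2(m[1]-C[1],m[0]-C[0])))
t=st['tcp_pos']; print('tcp polar',np.hypot(t[0]-.505,t[1]-.095),np.degrees(np.arctan2(t[1]-.095,t[0]-.505)))
E
python3 c.py s9
```

```text
pads 103 [0.44169629 0.01101339 0.17848963]
white 718 [ 0.44044316 -0.53900469  0.15203425] [0.5581105  0.14427226 0.19986323]
cone angle deg 52.76019912400955 spout [0.50603046 0.09472195] med|res| 0.0033249867890709044
[0.57152946 0.15310114 0.13142657] 11.35
paddle 11 [0.54828041 0.15725585 0.19145939] ang 55.95574853758331
tcp polar 0.08832842702375997 41.131183887368586
```

Emit:
{"fn": "drive_tool", "kwargs": {
  "commands": [
    {"dx": 0.27,"dy": 0.11,"dz": 0,"twist": 0},
    {"dx": 0.29,"dy": 0.05,"dz": 0,"twist": 0},
    {"dx": 0.29,"dy": 0.02,"dz": 0,"twist": 0},
    {"dx": 0,"dy": 0,"dz": 0,"twist": 0}
  ]
}}

```text
clock: 11.85
tcp_pos: [0.5303, 0.1737, 0.13]
tcp_rot: [0.137, 0.99, -0.019, 0.012]
wrist_force: [1.4, 0.9, 0.0]
opening: -0.0002
```

```bash
python3 c.py s10
```

```text
pads 98 [0.4419698  0.01094518 0.17842808]
white 678 [ 0.43999025 -0.53903013  0.1527051 ] [0.5573228  0.14400559 0.19961216]
cone angle deg 52.75649708659579 spout [0.50604074 0.09471413] med|res| 0.0034977256263375965
[0.53103276 0.17351932 0.13005621] 11.9
paddle 51 [0.50795754 0.17153218 0.17714588] ang 88.57062725202545
tcp polar 0.0827223583530617 71.65727301892457
```

Emit:
{"fn": "drive_tool", "kwargs": {
  "commands": [
    {"dx": -0.5,"dy": 0.14,"dz": 0,"twist": 0},
    {"dx": 0,"dy": 0,"dz": -0.9,"twist": 0},
    {"dx": 0,"dy": 0,"dz": -1,"twist": 0},
    {"dx": -0.2,"dy": -0.95,"dz": 0,"twist": 0},
    {"dx": -0.2,"dy": -0.95,"dz": 0,"twist": 0},
    {"dx": -0.2,"dy": -0.95,"dz": 0,"twist": 0},
    {"dx": -0.2,"dy": -0.95,"dz": 0,"twist": 0},
    {"dx": -0.2,"dy": -0.95,"dz": 0,"twist": 0},
    {"dx": -0.2,"dy": -0.95,"dz": 0,"twist": 0},
    {"dx": 0,"dy": 0,"dz": 0,"twist": 0},
    {"dx": 0,"dy": 0,"dz": 0,"twist": 0}
  ]
}}

```text
clock: 13.28
tcp_pos: [0.5387, -0.1229, 0.2397]
tcp_rot: [0.138, 0.99, -0.018, 0.014]
wrist_force: [0.6, -0.9, -0.5]
opening: -0.0002
```

```bash
python3 c.py s11; python3 - <<'E'
from h import *
snap('top','t8');q=cv2.imread('pics/t8.png')[140:290,260:460]; cv2.imwrite('pics/t8d.png',cv2.resize(q,None,fx=4,fy=4,interpolation=cv2.INTER_CUBIC))
E
```

```text
pads 100 [0.44159409 0.01210638 0.17760075]
white 726 [ 0.43886654 -0.53899073  0.15282288] [0.5582987  0.14493812 0.19995746]
cone angle deg 52.80704359649138 spout [0.50590024 0.09482085] med|res| 0.0034048638530720134
[ 0.5387207  -0.12275023  0.23966961] 13.325
paddle 76 [0.50813651 0.17198149 0.17671821] ang 88.33991592788094
tcp polar 0.22034575140856352 -81.19712688682382
```

View pics/t8d.png

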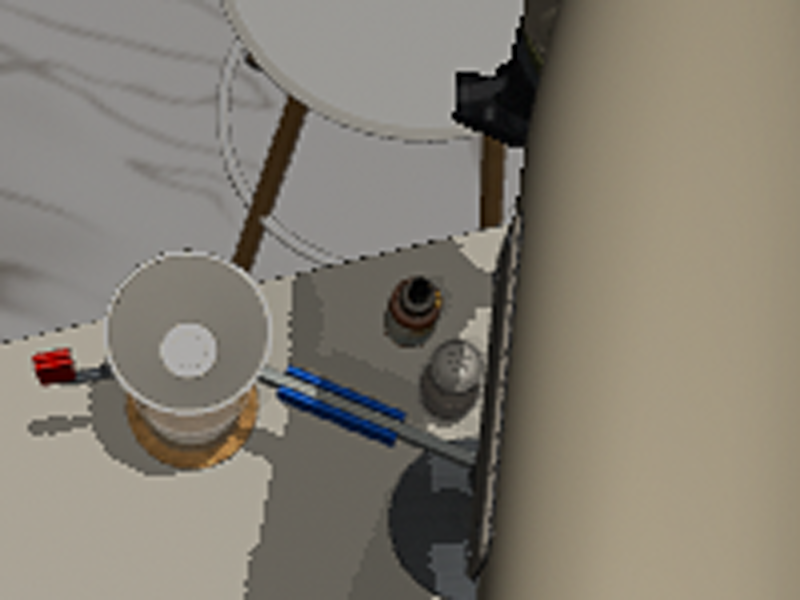

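The dripper rim is still at (188,332) over the glass. The paddle is at (52,365) at about 88°, so the lever is at about 1.4 rad. The robot is clear of everything, so I'm handing in.

```bash
python3 -c "
from station import *
print(sign_off())"
```

```text
the job is handed in; nothing more can be done
None
```

The job is handed in: the spout is over the clear glass and the drip stop is open. I swung the arm about 53° counter-clockwise by its right blue pad. I then pushed the red paddle round by its trailing face, with the jaws shut throughout, and moved the gripper clear.

- **Spout:** the last checks put it within about 2 mm of my estimate of the glass centre. The top-view rim pixel did not move while I opened the lever, and the fit to the scene camera agrees.
- **Lever:** its angle is about 88° in the room, against about 98° at its stop. That makes it about 1.4 rad open, past the 1.2 needed.
- **Other things on the counter:** the glass, vanilla bottle and salt shaker show no visible shift. The mug and the jars at the left were not in the last close-up and I did not re-measure them, but the gripper stayed well away from them or above them.

- **Tip height disagreed:** in the camera images the shut fingertips were about 37 mm higher than the reported TCP position. My first push therefore passed over the bar without touching anything. I corrected the height from the images and repeated the push.
- **Arm angle readings differed:** while I was pushing, the pads and the cone fit gave arm angles about 2° apart. Both were within tolerance, and the later top view settled it at about 52.8°.

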